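# Index the swivel fixture, clip the relays on its rail and index it back to the tester

## Task

The swivel fixture is locked with its rail pointing at the blue test connector. Pull up the red plunger and twist it so it stays out by itself, swing the table a quarter turn anticlockwise (seen from above) with the black post and let the plunger drop back in to lock it there; then hook every relay module lying on the bench onto the rail, rocking each down until its orange foot clicks and it sits flat. Finally park the plunger out again, swing the table back so the rail points at the connector, and relock it with the plunger fully home and all relays still clipped on; leave the jar and the tape roll where they are.

Things in the scene. Friction and masses are not known exactly. Their poses are not given: they have to be found in the camera images.
- index_base: fixed base of the fixture: grey plate 10 mm thick, x -108..142, y -130..112 mm; origin at bench height on the vertical swivel axis. +x points to the blue test connector (x 117..139, y -27..27, 54 mm high). A dark tower on the +x+y corner holds the plunger, axis at (70.7, 70.7) mm; its collar there is 75.5 mm high, 30 x 27 mm
- swivel (a joint): table angle, rad, anticlockwise from above: 0 = test position (rail along base x), 1.571 = loading position (rail along base y); stops -0.25 and 1.82. Aluminium disc, radius 112, top 28 mm up. Stays where left, about 2 N at the post. An index hole lies under the pin at 0 and 1.571: within 1.5 deg the released pin drops in (0.6 deg play), else it rides on the disc, lift 0.010, until a hole comes
- rail (a point): middle of the rail's top face, 46 mm above the bench on the swivel axis; x along the rail (yaw = base yaw + swivel), y across. Flange 35 mm wide (y +-17.5), 2.5 thick, 150 long, on a 22 mm wide web; 15.5 mm free under its edges. End stops 6 mm high from x = +-72 mm outward. Modules may face either way; leave 25 mm between them for fingers, e.g. centres at x 0, +-54 mm
- post_top (a point): top centre of the black upright turning post on the table, at rail-frame x 0, y -78 mm: round, 18 mm diameter, black sleeve from 54 to 96 mm above the bench. Push or grip it to swing the table. It stands on the base's -y side at the test position, on its +x side at the loading position
- knob_grip (a point): centre of the plunger's red T-bar, on the plunger axis, 104 mm above the bench when home; bar 46 x 12 x 16 mm (top 8 mm above this point), x axis along the bar; at twist 0 the bar's yaw is base yaw + 135 deg. Grip it across its 12 mm
- plunger (a joint): lift of the plunger, m: 0 = home, at most 0.018. A spring pushes it down, 4.5 N at home, 6.6 N parked. The pin clears the table above 0.010. Below 0.013 a cross pin in the collar's slot stops it twisting
- plunger_knob (a joint): twist of the red T-bar, rad, anticlockwise from above: 0 = in line with the slot, stop at 1.4. Lifted to about 0.015, twisted beyond 0.6 and let go, it rests parked on the collar at lift 0.013. Twisted back to within 0.1 of 0 it drops
- relay_a: relay module, blue top block on grey housing, loose, about 0.14 kg, its mass low down; may be absent. Origin mid-seat (flat underside; lies on the rail's top face over its centre line when mounted). Housing x -28..32, y -14..14 (grip across y), z 0..24 mm; coloured block x -17..21, z 24..34. On the bench it stands on its legs, seat 11 mm up. All relays alike
- relay_b: as relay_a, green top; may be absent. Legs of all relays: at -x a rigid leg x -26..-18.5, down to z -11 mm, with a fixed lip towards +x (x -18.5..-14, z -9.5..-5.5): the slot between seat and lip is 5.5 mm high. At +x an orange sprung foot x 14..24, ramped below, tooth top at z -4, slides 5 mm outward (2.4 to 4.5 N); two skirt posts x 29..32 to z -11.
- relay_c: as relay_a, yellow top; may be absent. To mount any relay: tilt it 14 to 16 deg, foot end up, with the lip below and outside one flange edge; move it in so that the flange enters the slot, then rock the foot end down (10 to 15 N) until the foot snaps under the other edge; it then lies level, origin at rail height. An orange bar on top marks the foot (+x) end
- jar: bystander: white jar with black lid, 63 mm diameter, 61 mm high, loose; origin at the centre of its underside. Leave alone
- tape: bystander: roll of yellow tape lying flat, 104 mm diameter, 24 mm high, loose; origin at the centre of its underside. Leave alone
There are look-alikes about, which are no part of the job. Leave any purple look-alike of the relay_a alone.

How it is judged (in metres and radians):
On the way, in this order (a step that is already met when the one before it is completed fails the run):
1. the plunger stands parked out, let go (value of joint plunger above 0.01 m and value of joint plunger_knob above 0.5 rad and contact force between the fingers and plunger below 0.2 N), for 0.2 s.
2. the table is at the loading position, locked by the plunger (value of joint swivel between 1.5358 and 1.6058 rad and value of joint plunger below 0.003 m and value of joint plunger_knob below 0.3 rad), for 0.2 s.
3. every relay module is clipped flat on the rail while the table is locked (all of step 2 and z of relay_a in the frame of rail between -0.002 and 0.002 m and y of relay_a in the frame of rail between -0.004 and 0.004 m and x of relay_a in the frame of rail between -0.06 and 0.06 m and angle between each of relay_a, relay_b, relay_c's own z axis and vertical below 0.05 rad and angle between the x axis of each of relay_a, relay_b, relay_c and the y axis of rail, either way round below 0.15 rad and z of relay_b in the frame of rail between -0.002 and 0.002 m and y of relay_b in the frame of rail between -0.004 and 0.004 m and x of relay_b in the frame of rail between -0.06 and 0.06 m and z of relay_c in the frame of rail between -0.002 and 0.002 m and y of relay_c in the frame of rail between -0.004 and 0.004 m and x of relay_c in the frame of rail between -0.06 and 0.06 m), for 0.2 s.
4. the plunger stands parked out again, let go (all of step 1), for 0.2 s.
At the end, for the whole second after the job is handed in: swivel within 0.035 rad of 0; plunger lift under 3 mm, twist under 0.3; every relay present clipped: seat within 2 mm of the rail top, 4 mm of its centre line, 60 mm of its middle, tilt under 0.05 rad, square within 0.15 rad, at rest (value of joint swivel between -0.035 and 0.035 rad and value of joint plunger below 0.003 m and value of joint plunger_knob below 0.3 rad and z of relay_a in the frame of rail between -0.002 and 0.002 m and y of relay_a in the frame of rail between -0.004 and 0.004 m and x of relay_a in the frame of rail between -0.06 and 0.06 m and angle between each of relay_a, relay_b, relay_c's own z axis and vertical below 0.05 rad and angle between the x axis of each of relay_a, relay_b, relay_c and the y axis of rail, either way round below 0.15 rad and z of relay_b in the frame of rail between -0.002 and 0.002 m and y of relay_b in the frame of rail between -0.004 and 0.004 m and x of relay_b in the frame of rail between -0.06 and 0.06 m and z of relay_c in the frame of rail between -0.002 and 0.002 m and y of relay_c in the frame of rail between -0.004 and 0.004 m and x of relay_c in the frame of rail between -0.06 and 0.06 m and linear speed of each of relay_a, relay_b, relay_c below 0.02 m/s); the robot touches nothing.
It fails at once if a bystander (jar, tape) is moved more than 3 cm (distance of any of jar, tape from where it was at the start of the episode above 0.03 m).
Of relay_a, relay_b, relay_c only 1 to 3 are there at a start; the rules pass over those that are not, and their reading is None.
At some moment in a run one of relay_a, relay_b, relay_c may be knocked a few centimetres aside while the robot is not near it.
Once in a run the grip may slacken for a moment while it holds something.
It also fails if it takes over 210 s, if anything falls off the work surface, if the arm or the gripper's body presses on something with over 40 N, if the wrist force passes 120 N, or if a joint passes its speed limit or range.

## Robot

A 7-joint arm with a two-finger parallel gripper is mounted at the origin on a cart in front of the work surface, level with it; the furniture and walls round the work are solid. World frame = base frame: x ahead of the robot, y to its left, z up, the work surface at z = 0. Lengths are in m, angles in degrees, forces in N, time in s.
With the tool pointing down it reaches from about 0.425 to 0.875 m from the base axis. Payload 4.7 kg.
Tool frame: the origin (TCP) lies on the centre line of the jaws, within the pads' length; the fingertips stand 8 mm ahead of it and the grasp point (between the pads) lies 11 mm behind it; z points along the fingers, y is the direction in which the jaws open and shut (so a half turn about z gives the same grasp; the last joint's range is limited). The gripper opens to 87 mm and grips with 3 to 60 N. Pads are 19 mm wide; open, the fingers measure 117 mm over their backs; the gripper's body (75 mm by 190 mm) begins 51 mm behind the grasp point.
Start: joints at [65.552, 18.392, -4.016, 83.108, 1.295, 78.541, -3.26], TCP at [0.277, -0.588, 0.231] pointing down, gripper open.
Joint ranges: [-163.93, 163.93], [-17.29, 119.83], [-79.2, 71.16], [3.27, 140.29], [-89.18, 269.18], [5.43, 117.66], [-154.24, 154.24]. Speed limits (degrees/s): [147.25, 147.25, 180, 180, 180, 180, 180].

## Interface

Orientations are given as [roll, pitch, yaw] about the fixed x, y, z axes, in that order (R = Rz(yaw) Ry(pitch) Rx(roll)).
In Python, from cell import env gives the robot as it stands. The module is installed in compiled form; this text tells all that it offers.
- The arm moves only by the tool move_arm, never from a script. Its argument "steps" is a list of rows, each a list of 2 entries, a list of its own where there are three numbers: the shift along the tool's x, y, z in m, then the turn about the tool's z in rad. A call has 1 to 20 rows; each row is the pose to reach, as a shift and turn from the pose commanded when the call began, along the tool's axes at that moment; what a row does not reach only later rows make up. A row lasts 1/8 s, in which the tool goes at most 62.5 mm and 10.7 degrees, less where a joint would pass 70% of its speed; a pose out of reach is approached as far as the arm can. A call with a gripper value outside its range is refused whole. "hand" is the closure, from -1 (fully open) to 1 (shut), set as the call begins (left out, the last holds). The fingers move at their own pace and stop on an object; "squeeze" is the grip in N (left out, the last holds). Time passes only in rows, so rows that repeat a pose let the fingers close. It gives the time, the measured TCP pose, the force and the opening at its end, in the units of the state.
- env.get_obs(): the state, without advancing time (a new reading comes with each control period).
- env.read_camera(name): name is "side" or "top" or "wrist"; returns (picture, depth): 384x512x3 uint8, red, green, blue; 384x512 float32, m along the optical axis (not along the pixel's ray), 0 where there is no reading.
- env.calibration(name): a dict with "intrinsics" (3x3 intrinsics, pixels), "position" and "orientation" of the camera in the world; the wrist camera has in their place "mount" (4x4, takes a point from camera to tool coordinates, whose origin is the TCP and whose axes are the flange's). Camera axes: x right, y up, looking along -z (the intrinsics and any distortion apply to the point x, -y, -z); pixel columns grow to the right and rows downward; lengths in m; the calibration is good to about 2 mm. A picture is of the moment at which its call begins: read the wrist's pose just before it. calibration takes no time and is no camera call.
- env.sign_off(): hands the job in, once; it reports no verdict.
Trained networks look in the newest picture that a camera, given by its name, has taken for a name from the list of things; names that differ only in an ending like _2 or _b are one class to them, and where a whole thing is asked for, a point or a joint stands for the part that bears it (a point fixed in the world has none). Each returns a list of dicts, best first, with "conf" (0 to 1); they miss things now and then, are a little off and sometimes report something else, mostly with a low value. They report only what shows in the picture. A call takes as long as a camera call. They do not tell look-alikes from the thing itself.
- env.cut_out(camera, query): "region" (384x512 bool, what is visible of it) and "uv" ([column, row] in pixels, amid what is visible of it).
The state is a dict: "time_s": time; "qpos": joint angles; "joint_velocities": joint speeds; "effort": joint torques, N m; "tool_pos": TCP position; "tool_rot": TCP orientation; "force": force on the tool from outside, world axes, zero at the start; "wrist_torque": the same for the moment, N m; "grip_width": finger opening in m.
Only numpy, scipy, OpenCV 4.12 (cv2) and the standard library are available. Lean on these libraries where they do the work, as an engineer would, in place of code of your own. Each camera call takes 0.05 s, during which the arm holds its last target. There are 200 camera calls.

## Working session

There is one attempt and no reset: what is moved stays moved. The work goes in short steps, Python scripts to look and compute and a tool call to move; the robot and the scene stay as the last step left them, time stands still between calls to the robot, and variables do not carry over. Pictures are saved under pics/ and viewed, about 12 in all and at most 16, crops included, and the job is handed in when it is done.

Besides the shell and the picture viewer there is one more tool, called in YAML: its name, and indented under it one key for each argument. move_arm: Moves the arm, as the interface text tells. Its arguments: {"type":"object","properties":{"steps":{"type":"array"},"hand":{"type":"number"},"squeeze":{"type":"number"}},"required":["steps"]}

```bash
mkdir -p pics
cat > h.py <<'E'
import numpy as np, cv2
from cell import env
from scipy.spatial.transform import Rotation as R
def T(cam):
    c=env.calibration(cam); K=np.array(c['intrinsics'])
    M=np.eye(4)
    if 'mount' in c:
        o=env.get_obs(); M[:3,:3]=rot(o['tool_rot']); M[:3,3]=o['tool_pos']; M=M@np.array(c['mount'])
    else:
        q=np.array(c['orientation']); M[:3,:3]=rot(q); M[:3,3]=c['position']
    return K,M
def rot(q):
    q=np.array(q,float)
    if q.shape==(3,3): return q
    if q.size==3: return R.from_euler('xyz',q,degrees=True).as_matrix()
    return R.from_quat(q).as_matrix()
def look(cam):
    K,M=T(cam); p,d=env.read_camera(cam); return K,M,p,d
def cloud(K,M,d):
    v,u=np.mgrid[:d.shape[0],:d.shape[1]]
    x=(u-K[0,2])/K[0,0]*d; y=(v-K[1,2])/K[1,1]*d
    return np.stack([x,-y,-d],-1)@M[:3,:3].T+M[:3,3]
def proj(K,M,P):
    c=(np.atleast_2d(P)-M[:3,3])@M[:3,:3]
    return np.stack([K[0,2]+K[0,0]*c[:,0]/-c[:,2],K[1,2]-K[1,1]*c[:,1]/-c[:,2]],-1)
def save(n,p): cv2.imwrite('pics/'+n+'.png',p[:,:,::-1])
E
python3 - <<'E'
from h import *
print(env.get_obs())
for c in('side','top','wrist'):
    print(c,env.calibration(c))
K,M,p,d=look('top');save('top0',p);X=cloud(K,M,d);np.savez('top0.npz',X=X,p=p)
for q in ['index_base','swivel','rail','post_top','knob_grip','relay_a','jar','tape']:
    for r in env.cut_out('top',q)[:5]:
        m=r['region']; P=X[m&(d>0)]
        print(q,round(r['conf'],2),np.round(r['uv']),m.sum(),np.round(np.median(P,0),3),np.round(np.percentile(P[:,2],95),3), np.round(p[m].mean(0)))
K,M,p,d=look('side');save('side0',p)
E
```

```text
{'time_s': 0.0, 'qpos': array([65.55192164, 18.43970261, -4.01370872, 83.17752124,  1.29665016,
       78.53960036, -3.26172355]), 'joint_velocities': array([-0.01583097, -0.02466434, -0.03416251,  0.0610218 , -0.12504604,
        0.03504468, -0.04379747]), 'effort': array([-1.58591829e-04, -4.91292894e+01, -4.04268745e-01, -3.12525451e+01,
       -6.39376324e-02,  4.37380420e-02,  1.98703301e-04]), 'tool_pos': array([ 0.27702231, -0.58740197,  0.22943102]), 'tool_rot': array([-1.79888506e+02,  8.01762462e-03,  2.52547700e+01]), 'force': array([ 0.49800126, -0.39775583,  0.20948149]), 'wrist_torque': array([ 0.01783092, -0.03526242,  0.05388283]), 'grip_width': 0.08692828999472939}
side {'intrinsics': array([[350.05131096,   0.        , 250.9036898 ],
       [  0.        , 350.05131096, 190.12726688],
       [  0.        ,   0.        ,   1.        ]]), 'position': array([0.17891979, 0.07299723, 0.78924337]), 'orientation': array([  34.04848422,   -0.18849335, -107.05677007])}
top {'intrinsics': array([[349.9062603 ,   0.        , 257.8480784 ],
       [  0.        , 349.9062603 , 18
[... 887 characters left out ...]
] 6028 [0.528 0.059 0.029] 0.047 [219. 214. 219.]
post_top 0.84 [203. 221.] 6122 [0.528 0.058 0.029] 0.047 [218. 213. 218.]
post_top 0.48 [173. 187.] 123 [0.608 0.125 0.111] 0.113 [173.  48.  43.]
knob_grip 0.7 [173. 187.] 128 [0.606 0.125 0.111] 0.113 [173.  50.  44.]
relay_a 0.89 [304. 258.] 313 [ 0.443 -0.192  0.043] 0.047 [126. 135. 169.]
relay_a 0.58 [310. 221.] 324 [ 0.538 -0.219  0.041] 0.047 [126. 125. 174.]
relay_a 0.39 [205. 226.] 6003 [0.528 0.058 0.029] 0.047 [219. 214. 219.]
jar 0.75 [278. 127.] 589 [ 0.77  -0.126  0.061] 0.064 [52. 47. 45.]
jar 0.47 [174. 189.] 136 [0.606 0.127 0.11 ] 0.114 [170.  51.  45.]
tape 0.9 [328. 149.] 1241 [ 0.735 -0.266  0.019] 0.026 [176. 155.  96.]
```

```bash
cd pics; python3 -c "
import cv2,numpy as np
a=cv2.imread('top0.png');b=cv2.imread('side0.png')
cv2.imwrite('both0.png',cv2.resize(np.vstack([a,b]),(512*600//768*1,600)) if 0 else cv2.resize(a,(800,600)))"
```

```text
(no output)
```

View pics/both0.png

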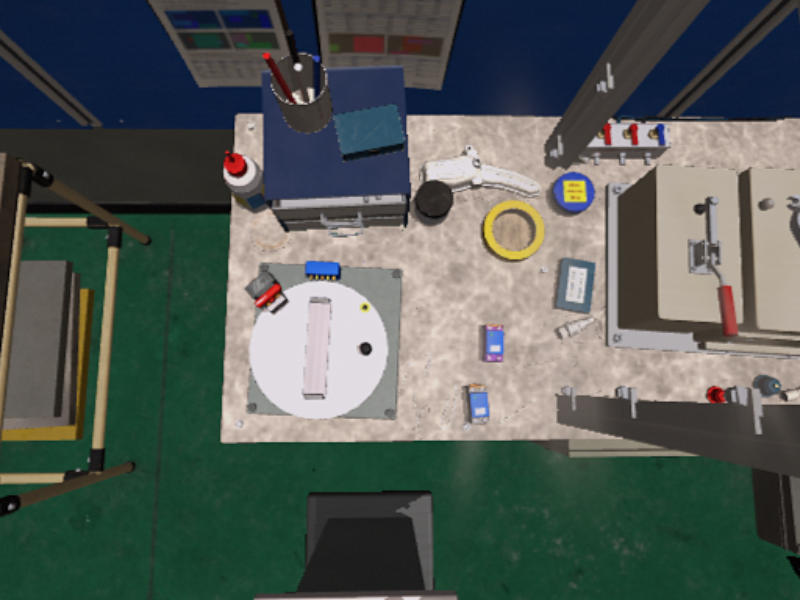

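View pics/side0.png

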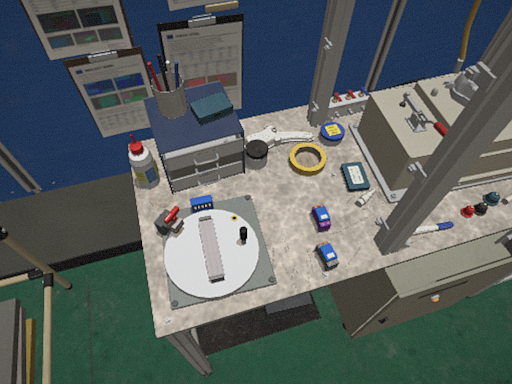

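Run:
```python
from h import *
z=np.load('top0.npz');X=z['X'];p=z['p']
reg=(X[...,0]>.35)&(X[...,0]<.68)&(X[...,1]>-.1)&(X[...,1]<.2)
def rect(m,n):
    P=X[m]; 
    r=cv2.minAreaRect((P[:,:2]*1000).astype(np.float32)); print(n,len(P),np.round(r,1).tolist() if 0 else r,np.round(np.median(P,0),4))
z_=X[...,2]
rail=reg&(z_>.039)&(z_<.052)&(abs(X[...,0]-.54)<.09)&(abs(X[...,1]-.06)<.04)
rect(rail,'rail')
disc=reg&(z_>.022)&(z_<.034)
n,l,s,c=cv2.connectedComponentsWithStats(disc.astype(np.uint8)); i=1+np.argmax(s[1:,4]); m=(l==i)
P=X[m][:,:2]*1000; print('disc',cv2.minEnclosingCircle(P.astype(np.float32)),np.median(X[m][:,2]))
base=reg&(z_>.004)&(z_<.016); n,l,s,c=cv2.connectedComponentsWithStats(base.astype(np.uint8));i=1+np.argmax(s[1:,4]);rect(reg&(z_>.005)&(z_<.035),'base')
bl=(p[...,2]>140)&(p[...,0]<80)&reg; rect(bl,'conn')
rd=(p[...,0]>140)&(p[...,1]<80)&reg; rect(rd,'knob')
bk=(p.max(-1)<50)&reg&(z_>.08); rect(bk,'post') if bk.any() else 0
crop=cv2.resize(p[200:285,280:340],None,fx=6,fy=6,interpolation=cv2.INTER_CUBIC)
save('relcrop',crop)
```

```text
rail 881 ((533.34765625, 61.41108322143555), (35.21957778930664, 159.5498504638672), 87.31507873535156) [0.5318 0.061  0.0462]
disc ((533.40576171875, 61.424190521240234), 111.73978424072266) 0.02815146355001885
base 7595 ((535.9234619140625, 47.3948974609375), (279.1649169921875, 277.0943603515625), 87.21085357666016) [0.5378 0.0329 0.0271]
conn 166 ((660.7617797851562, 54.00299072265625), (50.817527770996094, 21.080093383789062), 86.65768432617188) [0.6611 0.0537 0.0538]
knob 72 ((534.8101806640625, 48.344940185546875), (227.05422973632812, 42.22264862060547), 47.672645568847656) [0.6088 0.1244 0.1112]
post 100 ((506.3019714355469, -34.43964767456055), (70.3067855834961, 13.481023788452148), 36.27143096923828) [ 0.474  -0.0498  0.9167]
```

View pics/relcrop.png

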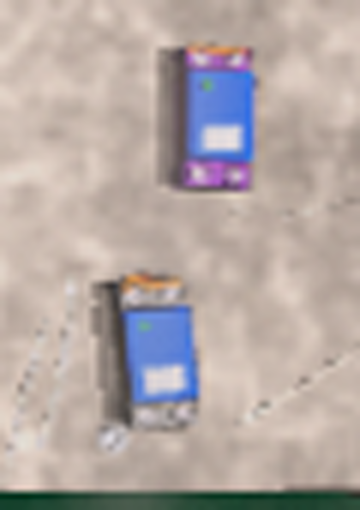

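Run:
```python
from h import *
z=np.load('top0.npz');X=z['X']
K,M,p,d=look('side');Y=cloud(K,M,d);Y=Y[d>0]
for n,Q in(('top',X.reshape(-1,3)),('side',Y)):
    for lo,hi in((.06,.15),(.15,.3),(.3,.5),(.5,.8)):
        m=(Q[:,2]>lo)&(Q[:,2]<hi)&(abs(Q[:,0]-.4)<.6)&(abs(Q[:,1])<.75)
        h,_,_=np.histogram2d(Q[m,0],Q[m,1],bins=[np.arange(-.1,.96,.05),np.arange(-.75,.46,.05)])
        print(n,lo,hi)
        for i in range(20,-1,-1):
            if h[i].any(): print('x%.2f'%(-.1+.05*i),' '.join('#' if v>5 else ('+' if v else '.') for v in h[i][::-1]))
```

```text
top 0.06 0.15
x0.90 . . . . . . . . . . . . . . . . . . + + . . . .
x0.85 . . . . . . . . . . . . . . . # # # # # . . . .
x0.80 . . . . . # # . . . . # . . . # + . . . . . . .
x0.75 . . . . + # # # # # # # # . . . . # # + # . . .
x0.70 . . . . . . # # # # # # . . . . . # . . # . . .
x0.65 . . . . . . + . . . . . . . . . . # . . # . . .
x0.60 . . . . . # # . . . . . . . . . . # + . # . . .
x0.55 . . . . . . # . . . . . . . . . . # # # # . . .
x0.50 . . . . . . . . . # . . . . . . . . . . # # # .
x0.45 . . . . . . . . . . . . . . . # # . . . . . . .
x0.40 . . . . . . . . . . . . . . . # . . . . . . . .
top 0.15 0.3
x0.90 . . . . . . # # # # # . . . . . . . . . . . . .
x0.85 . . . . . . # # # # # . . . . # # . . . . . . .
x0.80 . . . . . # # # # # # . . . . # . . . . . . . .
x0.75 . . . . . # # # # # # . . . . . . # # # # # # .
x0.70 . . . . . . # # # # # . . . . . . # # # # # + .
x0.65 . . . . . . . . . . . . . . . . . # # # # # . .
x0.60 . . . . . . . . . . . . . . . . . # # # # # . .
x0.55 . . . . . . . . . . . . . . . . . # # # # # . .
x0.50 . . . . . . . . . . . . . . . . . . # + #
[... 1599 characters left out ...]
 . . . . . . # # # # # . .
x0.60 . . . . . . . . . . . . . . . . . # # # # # . .
x0.55 . . . . . . . . . . . . . . . . . # # # . . # #
x0.50 . . . . . . . . . . . . . . . . . . . . . # # .
x0.45 . . . . . . . . . . . . . . . # . . . . . . . .
x0.40 . . . . . . . . . . . . . . . # # . . . . . . .
side 0.3 0.5
x0.90 . . . . . . . + . . . . . . . + . . . . . . . .
x0.85 . . . . . . . # # . . . . . . # # . . . . . . .
x0.80 . . . . . . . # + . . . . . . . . . . . . . . .
x0.45 . . . . . . . . . . . . . . . # . . . . . . . .
x0.40 . . . . . . . . . . . . . . . # # . . . . . . .
side 0.5 0.8
x0.45 . . . . . . . . . . . . . . . # . . . . . . . .
x0.40 . . . . . . . . . . . . . . . # . . . . . . . .
```

Run:
```python
from h import *
z=np.load('top0.npz');Q=z['X'].reshape(-1,3)
m=(Q[:,2]>.15)&(Q[:,2]<.7)&(Q[:,0]>.36)&(Q[:,0]<.55)&(Q[:,1]<-.25)&(Q[:,1]>-.42)
print(np.percentile(Q[m],[0,1,5,50,95,99,100],axis=0).round(3))
```

```text
[[ 0.41  -0.354  0.15 ]
 [ 0.411 -0.349  0.163]
 [ 0.413 -0.344  0.208]
 [ 0.436 -0.331  0.443]
 [ 0.462 -0.325  0.531]
 [ 0.469 -0.316  0.539]
 [ 0.472 -0.314  0.544]]
```

move_arm:
  steps:
    - [[0,-0.05,0],-0.18]
    - [[0,-0.11,0],-0.36]
    - [[0,-0.16,0],-0.54]
    - [[0,-0.206,0],-0.72]
    - [[0,-0.206,0],-0.9]
    - [[0,-0.206,0],-1.08]
    - [[0,-0.206,0],-1.26]
    - [[0,-0.206,0],-1.44]
    - [[0,-0.206,0],-1.62]
    - [[0,-0.206,0],-1.8]
    - [[0,-0.206,0],-1.863]
    - [[0,-0.206,0],-1.863]

```text
time_s: 2.05
tool_pos: [0.1895, -0.4016, 0.2307]
tool_rot: [-180.0, 0.0, 132.0]
force: [-0.1, -0.2, -0.7]
grip_width: 0.0872
```

move_arm:
  steps:
    - [[-0.003,0.045,0],0]
    - [[-0.007,0.09,0],0]
    - [[-0.0104,0.1386,0],0]
    - [[0.002,0.187,0],0]
    - [[0.014,0.235,0],0]
    - [[0.026,0.283,0],0]
    - [[0.0386,0.331,0],0]
    - [[0.05,0.385,0],0]
    - [[0.063,0.44,0],0]
    - [[0.075,0.5,0],0]
    - [[0.088,0.555,0],0]
    - [[0.1,0.61,0],0]
    - [[0.1135,0.664,0],0]
    - [[0.1135,0.664,0],0]
    - [[0.1135,0.664,0],0]

```text
time_s: 3.92
tool_pos: [0.6067, 0.1266, 0.2301]
tool_rot: [-179.9, -0.0, 132.0]
force: [0.2, -0.9, 0.2]
grip_width: 0.0869
```

Run:
```python
from h import *
print(env.get_obs()['tool_pos'],env.get_obs()['force'],env.get_obs()['qpos'].round(1))
K,M,p,d=look('wrist');save('w1',p);X=cloud(K,M,d);np.savez('w1.npz',X=X,p=p,d=d)
for r in env.cut_out('wrist','knob_grip')[:3]: print(r['conf'],r['uv'],r['region'].sum(),np.median(X[r['region']&(d>0)],0).round(4))
P=X[...,2]
m=(P>.106)&(P<.118)&(p[...,0]>120)&(p[...,1]<90)
Q=X[m]; print(len(Q),cv2.minAreaRect((Q[:,:2]*1000).astype(np.float32)),np.median(Q,0).round(4))
m=(P>.07)&(P<.08); Q=X[m]; print('collar',len(Q),cv2.minAreaRect((Q[:,:2]*1000).astype(np.float32)))
```

```text
[0.60671977 0.12661024 0.23010444] [ 0.20250117 -0.88625431  0.22346836] [ 22.2  20.5 -46.3  86.4  15.   79.5  17. ]
0.81 [251.6, 185.4] 585 [0.6074 0.131  0.1104]
378 ((609.1848754882812, 129.81747436523438), (10.703487396240234, 43.03683853149414), 41.37680435180664) [0.6115 0.1272 0.1107]
collar 613 ((647.7943115234375, 92.12306213378906), (308.615478515625, 133.15890502929688), 19.609792709350586)
```

View pics/w1.png

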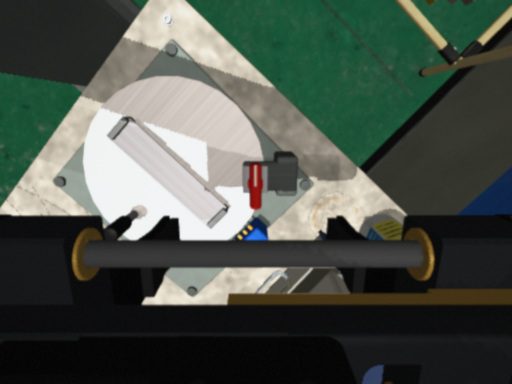

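Run:
```python
from h import *
z=np.load('w1.npz');X=z['X']
for v in(160,172,185):
  print([tuple(X[v,u].round(3)) for u in(245,255,265,275,285,293)])
```

```text
[(np.float64(0.591), np.float64(0.131), np.float64(0.027)), (np.float64(0.601), np.float64(0.139), np.float64(0.026)), (np.float64(0.612), np.float64(0.146), np.float64(0.009)), (np.float64(0.616), np.float64(0.157), np.float64(0.041)), (np.float64(0.622), np.float64(0.165), np.float64(0.059)), (np.float64(0.628), np.float64(0.171), np.float64(0.059))]
[(np.float64(0.596), np.float64(0.128), np.float64(0.075)), (np.float64(0.599), np.float64(0.14), np.float64(0.112)), (np.float64(0.612), np.float64(0.142), np.float64(0.075)), (np.float64(0.623), np.float64(0.148), np.float64(0.06)), (np.float64(0.631), np.float64(0.156), np.float64(0.059)), (np.float64(0.638), np.float64(0.162), np.float64(0.059))]
[(np.float64(0.605), np.float64(0.117), np.float64(0.075)), (np.float64(0.607), np.float64(0.131), np.float64(0.112)), (np.float64(0.622), np.float64(0.132), np.float64(0.075)), (np.float64(0.633), np.float64(0.137), np.float64(0.059)), (np.float64(0.641), np.float64(0.145), np.float64(0.059)), (np.float64(0.648), np.float64(0.151), np.float64(0.06))]
```

move_arm:
  steps:
    - [[0.001,0.001,0.03],0]
    - [[0.001,0.002,0.07],0]
    - [[0.001,0.002,0.08],0]
  hand: -0.1

```text
time_s: 4.4
tool_pos: [0.6062, 0.1265, 0.1485]
tool_rot: [-179.8, -0.0, 131.8]
force: [0.3, -0.1, 0.2]
grip_width: 0.0649
```

move_arm:
  steps:
    - [[0.001,0.003,0.03],0]
    - [[0.001,0.003,0.05],0]
    - [[0.001,0.003,0.053],0]
    - [[0.001,0.003,0.053],0]
    - [[0.001,0.003,0.053],0]

```text
time_s: 5.03
tool_pos: [0.6101, 0.1321, 0.0988]
tool_rot: [179.9, 0.1, 132.0]
force: [0.8, 0.7, 0.1]
grip_width: 0.0481
```

move_arm:
  steps:
    - [[0,0,0],0]
    - [[0,0,0],0]
    - [[0,0,0],0]
    - [[0,0,0],0]
    - [[0,0,0],0]
    - [[0,0,0],0]
    - [[0,0,0],0]
    - [[0,0,0],0]
  hand: 1
  squeeze: 40

```text
time_s: 6.02
tool_pos: [0.6079, 0.1305, 0.0975]
tool_rot: [-179.7, -0.0, 132.0]
force: [-3.7, -3.3, 4.2]
grip_width: 0.012
```

move_arm:
  steps:
    - [[0,-0.002,-0.005],0]
    - [[0,-0.002,-0.011],0]
    - [[0,-0.002,-0.016],0]
    - [[0,-0.002,-0.017],0]
    - [[0,-0.002,-0.017],0]

```text
time_s: 6.65
tool_pos: [0.6073, 0.1301, 0.114]
tool_rot: [-179.9, -0.0, 132.0]
force: [-1.3, -1.3, -7.6]
grip_width: 0.0115
```

move_arm:
  steps:
    - [[0,0,0],-0.16]
    - [[0,0,0],-0.32]
    - [[0,0,0],-0.48]
    - [[0,0,0],-0.64]
    - [[0,0,0],-0.8]
    - [[0,0,0],-0.95]
    - [[0,0,0],-1.0]
    - [[0,0,0],-1.0]

```text
time_s: 7.65
tool_pos: [0.6068, 0.1286, 0.1135]
tool_rot: [-179.9, -0.2, -170.8]
force: [-3.7, -4.4, -7.4]
grip_width: 0.0114
```

move_arm:
  steps:
    - [[0,0,0.003],0]
    - [[0,0,0.003],0]
    - [[0,0,0.003],0]

```text
time_s: 8.02
tool_pos: [0.6069, 0.1286, 0.1108]
tool_rot: [-179.9, -0.2, -170.8]
force: [-3.3, -5.3, -7.7]
grip_width: 0.0117
```

move_arm:
  steps:
    - [[0,0,0],0]
    - [[0,0,0],0]
    - [[0,0,0],0]
    - [[0,0,0],0]
    - [[0,0,0],0]
    - [[0,0,-0.04],0]
    - [[0,0,-0.08],0]
    - [[0,0,-0.08],0]
  hand: -0.2

```text
time_s: 9.02
tool_pos: [0.6097, 0.1318, 0.1952]
tool_rot: [180.0, 0.4, -170.7]
force: [0.6, -0.4, 0.1]
grip_width: 0.0522
```

Run:
```python
from h import *
z=np.load('top0.npz');X=z['X'];p=z['p']
m=(X[...,2]>.085)&(X[...,2]<.105)&(abs(X[...,0]-.53)<.03)&(abs(X[...,1]+.0165)<.03)
print('post top',m.sum(),X[m].mean(0).round(4),X[m].min(0).round(3),X[m].max(0).round(3))
K,M,p,d=look('top');X=cloud(K,M,d)
m=(X[...,2]>.085)&(X[...,2]<.15)&(abs(X[...,0]-.6085)<.04)&(abs(X[...,1]-.129)<.04)&(p[...,0]>110)&(p[...,1]<90)
Q=X[m];print('knob',m.sum(),np.median(Q,0).round(4),np.percentile(Q[:,2],90),cv2.minAreaRect((Q[:,:2]*1000).astype(np.float32)))
```

```text
post top 47 [ 0.5291 -0.0168  0.095 ] [ 0.521 -0.025  0.086] [ 0.538 -0.009  0.099]
knob 12 [0.5925 0.1259 0.124 ] 0.12635108856722263 ((590.909912109375, 124.8071517944336), (12.502876281738281, 6.09954833984375), 8.680978775024414)
```

move_arm:
  steps:
    - [[0.035,-0.045,0],0]
    - [[0.07,-0.09,0],0]
    - [[0.103,-0.134,0],0]
    - [[0.103,-0.134,0],0]
    - [[0.103,-0.134,0],0]

```text
time_s: 9.7
tool_pos: [0.5274, -0.0184, 0.1909]
tool_rot: [180.0, -0.0, -170.8]
force: [-0.0, 0.6, -1.0]
grip_width: 0.0524
```

move_arm:
  steps:
    - [[-0.002,0.001,0.05],0]
    - [[-0.002,0.001,0.1],0]
    - [[-0.002,0.001,0.115],0]
    - [[-0.002,0.001,0.115],0]

```text
time_s: 10.2
tool_pos: [0.5296, -0.0153, 0.0763]
tool_rot: [179.9, -0.1, -170.6]
force: [0.8, 0.2, 0.3]
grip_width: 0.0524
```

move_arm:
  steps:
    - [[0,0,0],0]
    - [[0,0,0],0]
    - [[0,0,0],0]
    - [[0,0,0],0]
    - [[0,0,0],0]
    - [[0,0,0],0]
  hand: 1
  squeeze: 10

```text
time_s: 10.95
tool_pos: [0.5298, -0.0172, 0.0769]
tool_rot: [-180.0, 0.0, -170.7]
force: [-0.0, -0.3, 4.1]
grip_width: 0.0176
```

move_arm:
  steps:
    - [[-0.0121,-0.0016,0],0]
    - [[-0.0244,-0.0013,0],0]
    - [[-0.0364,0.0009,0],0]
    - [[-0.0479,0.005,0],0]
    - [[-0.0587,0.0108,0],0]
    - [[-0.0684,0.0182,0],0]
    - [[-0.0769,0.0271,0],0]
    - [[-0.0838,0.0372,0],0]
    - [[-0.0891,0.0482,0],0]
    - [[-0.0926,0.0599,0],0]
    - [[-0.0926,0.0599,0],0]
    - [[-0.0926,0.0599,0],0]
    - [[-0.0926,0.0599,0],0]

```text
time_s: 12.58
tool_pos: [0.6174, 0.0572, 0.0779]
tool_rot: [180.0, 0.7, -170.8]
force: [12.5, 0.8, -4.1]
grip_width: 0.0177
```

Run:
```python
from h import *
K,M,p,d=look('top');X=cloud(K,M,d);z_=X[...,2];save('top1',p)
rail=(z_>.042)&(z_<.050)&(abs(X[...,0]-.535)<.03)&(abs(X[...,1]-.06)<.09)
Q=X[rail];r=cv2.minAreaRect((Q[:,:2]*1000).astype(np.float32));print(len(Q),r)
c=Q[:,:2]-Q[:,:2].mean(0);u,s,v=np.linalg.svd(c,full_matrices=False);print(np.degrees(np.arctan2(*v[0][::-1])),Q.mean(0))
save('top1c',cv2.resize(p[150:280,130:290],None,fx=4,fy=4))
```

```text
0 ((0.0, 0.0), (0.0, 0.0), 0.0)<stdin>:5: RuntimeWarning: Mean of empty slice.
  ret = um.true_divide(
Traceback (most recent call last):
IndexError: index 0 is out of bounds for axis 0 with size 0
```

move_arm:
  steps:
    - [[0,0,0],0]
    - [[0,0,0],0]
    - [[0,0,0],0]
    - [[0,0,0],0]
    - [[0,0,-0.05],0]
    - [[0,0,-0.1],0]
    - [[0,0,-0.12],0]
    - [[0,0,-0.12],0]
    - [[0,0,-0.12],0]
  hand: -0.2

```text
time_s: 13.75
tool_pos: [0.6104, 0.0565, 0.1946]
tool_rot: [-180.0, -0.2, -170.7]
force: [-0.7, 0.5, -0.5]
grip_width: 0.0521
```

```bash
cat > rail.py <<'E'
from h import *
def rail(cam,name,O=(.5334,.0614)):
    K,M,p,d=look(cam);X=cloud(K,M,d);z_=X[...,2];save(name,p)
    m=(z_>.042)&(z_<.049)&(np.hypot(X[...,0]-O[0],X[...,1]-O[1])<.085)
    n,l,s,c=cv2.connectedComponentsWithStats(m.astype(np.uint8));m=l==1+np.argmax(s[1:,4])
    Q=X[m];r=cv2.minAreaRect((Q[:,:2]*1000).astype(np.float32));print('rail',len(Q),r)
    c=Q[:,:2]-Q[:,:2].mean(0);u,s,v=np.linalg.svd(c,full_matrices=False);print('ang',np.degrees(np.arctan2(*v[0][::-1])),Q.mean(0).round(4))
    m=(z_>.085)&(z_<.105)&(p.max(-1)<90)&(np.hypot(X[...,0]-O[0],X[...,1]-O[1])<.11);Q=X[m]
    if len(Q): print('post',len(Q),np.median(Q,0).round(4))
    return X,p,d
E
python3 - <<'E'
from rail import *
print(env.get_obs()['tool_pos'])
rail('wrist','w2')
E
```

```text
[0.61035238 0.05653679 0.19462015]
rail 5329 ((534.9881591796875, 61.630699157714844), (149.3414306640625, 35.05826187133789), 86.71788787841797)
ang 86.73965459837665 [0.5347 0.0609 0.0451]
post 341 [0.6105 0.0578 0.0949]
```

View pics/w2.png

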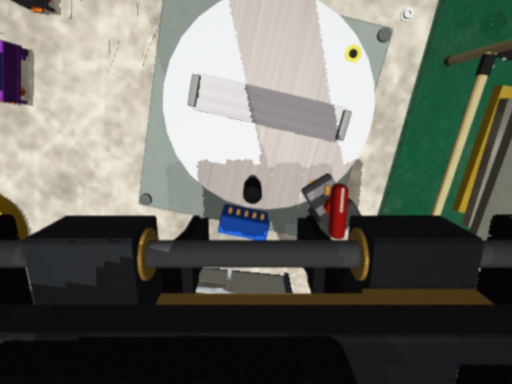

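move_arm:
  steps:
    - [[-0.005,0.04,0],0]
    - [[-0.009,0.073,0],0]
    - [[-0.009,0.073,0.02],0]
    - [[-0.009,0.073,0.06],0]
    - [[-0.009,0.073,0.084],0]
    - [[-0.009,0.073,0.084],0]

```text
time_s: 14.55
tool_pos: [0.6062, 0.1286, 0.1087]
tool_rot: [-180.0, -0.4, -170.7]
force: [1.2, 0.3, 0.7]
grip_width: 0.0519
```

move_arm:
  steps:
    - [[0,0,0],0]
    - [[0,0,0],0]
    - [[0,0,0],0]
    - [[0,0,0],0]
    - [[0,0,0],0]
    - [[0,0,0],0]
    - [[0,0,0],0]
  hand: 1
  squeeze: 40

```text
time_s: 15.42
tool_pos: [0.6088, 0.1291, 0.1129]
tool_rot: [-179.9, 0.0, -170.8]
force: [-1.0, -5.6, 4.1]
grip_width: 0.0116
```

move_arm:
  steps:
    - [[0,0,-0.002],0]
    - [[0,0,-0.003],0]
    - [[0,0,-0.003],0.16]
    - [[0,0,-0.003],0.32]
    - [[0,0,-0.003],0.48]
    - [[0,0,-0.003],0.64]
    - [[0,0,-0.003],0.8]
    - [[0,0,-0.003],0.96]
    - [[0,0,-0.003],1.0]
    - [[0,0,0],1.0]
    - [[0,0,0.005],1.0]
    - [[0,0,0.01],1.0]
    - [[0,0,0.013],1.0]
    - [[0,0,0.013],1.0]

```text
time_s: 17.18
tool_pos: [0.6088, 0.1295, 0.1008]
tool_rot: [-179.9, 0.1, 132.0]
force: [-2.8, -6.6, 9.1]
grip_width: 0.012
```

move_arm:
  steps:
    - [[0,0,-0.002],0]
    - [[0,0,-0.002],0]
    - [[0,0,-0.002],0]
    - [[0,0,-0.002],0]
    - [[0,0,-0.002],0]
    - [[0,0,-0.05],0]
    - [[0,0,-0.1],0]
    - [[0,0,-0.13],0]
    - [[0,0,-0.13],0]
    - [[0,0,-0.13],0]
  hand: -0.2

```text
time_s: 18.42
tool_pos: [0.608, 0.1303, 0.2286]
tool_rot: [-179.9, -0.0, 132.0]
force: [0.4, 0.1, -0.8]
grip_width: 0.0525
```

Run:
```python
from rail import *
print(env.get_obs()['tool_pos'])
X,p,d=rail('wrist','w3'); P=X[...,2]
m=(P>.095)&(P<.14)&(np.hypot(X[...,0]-.608,X[...,1]-.13)<.035)&(p[...,0]>110)&(p[...,1]<90)
Q=X[m]; print('knob',len(Q),cv2.minAreaRect((Q[:,:2]*1000).astype(np.float32)),np.median(Q,0).round(4))
```

```text
[0.60800996 0.13028933 0.22859087]
rail 3451 ((534.9993896484375, 64.68254089355469), (154.8984832763672, 35.11235809326172), 86.88945007324219)
ang -94.53918766084766 [0.5347 0.0674 0.0449]
post 129 [0.6129 0.064  0.0942]
knob 439 ((609.0370483398438, 129.1040802001953), (15.072628021240234, 44.10582733154297), 41.13206100463867) [0.6107 0.1279 0.1104]
```

```bash
cat > rel.py <<'E'
from rail import *
def relays(cam):
    K,M,p,d=look(cam);X=cloud(K,M,d);z=X[...,2]
    m=((z>.025)&(z<.055)&(X[...,0]>.38)&(X[...,0]<.66)&(X[...,1]<-.1)&(X[...,1]>-.32)).astype(np.uint8)
    n,l,s,c=cv2.connectedComponentsWithStats(m)
    for i in range(1,n):
        if s[i,4]<60: continue
        k=l==i;h=k&(z>np.percentile(z[k],90)-.004);Q=X[h];r=cv2.minAreaRect((Q[:,:2]*1000).astype(np.float32))
        c_=Q[:,:2]-Q[:,:2].mean(0);v=np.linalg.svd(c_,full_matrices=False)[2][0]
        o=k&(p[...,0]>170)&(p[...,1]>80)&(p[...,1]<170)&(p[...,2]<100)
        print(s[i,4],'top',np.round(r[0],1),np.round(r[1],1),'ang %.1f'%np.degrees(np.arctan2(v[1],v[0])),'zmax %.3f'%np.median(Q[:,2]),'orange',X[o].mean(0).round(4) if o.any() else None,p[k].mean(0).round())
    return X,p,d
E
python3 - <<'E'
from rel import *
relays('top')
E
```

```text
278 top [ 540.9 -221.8] [26.1 35.5] ang 176.1 zmax 0.045 orange [ 0.5694 -0.2282  0.0359] [131. 132. 190.]
297 top [ 443.3 -194.1] [37.2 28.6] ang -174.2 zmax 0.045 orange [ 0.4718 -0.1834  0.0369] [134. 145. 182.]
```

move_arm:
  steps:
    - [[-0.022,-0.05,0],-0.16]
    - [[-0.044,-0.1,0],-0.32]
    - [[-0.066,-0.155,0],-0.48]
    - [[-0.09,-0.21,0.02],-0.64]
    - [[-0.115,-0.27,0.04],-0.8]
    - [[-0.14,-0.327,0.07],-0.939]
    - [[-0.14,-0.327,0.08],-0.939]
    - [[-0.14,-0.327,0.08],-0.939]
    - [[-0.14,-0.327,0.08],-0.939]

```text
time_s: 19.65
tool_pos: [0.4598, -0.1909, 0.1497]
tool_rot: [179.9, 0.0, -174.1]
force: [-0.4, 0.4, -0.1]
grip_width: 0.0519
```

Run:
```python
from rel import *
o=env.get_obs();print(o['tool_pos'],o['tool_rot'],o['qpos'].round(0))
X,p,d=relays('wrist');save('w4',p)
```

```text
[ 0.45983455 -0.19089139  0.14971888] [ 1.79945787e+02  3.51405089e-02 -1.74121466e+02] [ 60.   6. -43. 109.   4.  67. 112.]
1929 top [ 444.6 -193.5] [38.4 27.7] ang 4.9 zmax 0.044 orange [ 0.4727 -0.1918  0.0347] [115. 142. 187.]
147 top [ 514.4 -217.4] [21.4  4.3] ang 90.3 zmax 0.034 orange None [ 92.  43. 115.]
557 top [ 550.9 -220.9] [25.5 21.1] ang 100.6 zmax 0.044 orange [ 0.5704 -0.2238  0.0343] [ 90. 153. 232.]
```

move_arm:
  steps:
    - [[-0.001,-0.0015,0.05],0]
    - [[-0.001,-0.0015,0.1],0]
    - [[-0.001,-0.0015,0.12],0]
    - [[-0.001,-0.0015,0.128],0]
    - [[-0.001,-0.0015,0.128],0]
    - [[-0.001,-0.0015,0.128],0]

```text
time_s: 20.45
tool_pos: [0.4615, -0.1939, 0.0229]
tool_rot: [-179.9, 0.1, -174.2]
force: [0.9, 0.4, -0.0]
grip_width: 0.0525
```

move_arm:
  steps:
    - [[0,0,0],0]
    - [[0,0,0],0]
    - [[0,0,0],0]
    - [[0,0,0],0]
    - [[0,0,0],0]
    - [[0,0,0],0]
  hand: 1
  squeeze: 4

```text
time_s: 21.2
tool_pos: [0.4603, -0.1938, 0.0217]
tool_rot: [-180.0, 0.0, -174.2]
force: [-1.1, 0.7, 2.7]
grip_width: 0.0281
```

move_arm:
  steps:
    - [[0.002,0,-0.002],0]
    - [[0.004,0,-0.004],0]
    - [[0.006,0,-0.006],0]
    - [[0.008,0,-0.008],0]
    - [[0.01,0,-0.0105],0]
    - [[0.01,0,-0.0105],0]
    - [[0.01,0,-0.0105],0]

```text
time_s: 22.08
tool_pos: [0.4503, -0.1947, 0.0321]
tool_rot: [-180.0, 0.0, -174.2]
force: [-0.2, 0.2, -2.3]
grip_width: 0.0279
```

Run:
```python
from h import *
K,M,p,d=look('side');save('s5',cv2.resize(p[190:300,260:380],None,fx=5,fy=5,interpolation=cv2.INTER_CUBIC))
print(env.get_obs()['tool_pos'],env.get_obs()['force'])
K,M,p,d=look('top');X=cloud(K,M,d);save('t5',p)
m=(X[...,2]>.02)&(X[...,2]<.06)&(np.hypot(X[...,0]-.44,X[...,1]+.193)<.06);print(m.sum())
```

```text
[ 0.45034393 -0.19469279  0.03203624] [-1.03714365  0.74032244 -1.12525389]
8
```

View pics/s5.png

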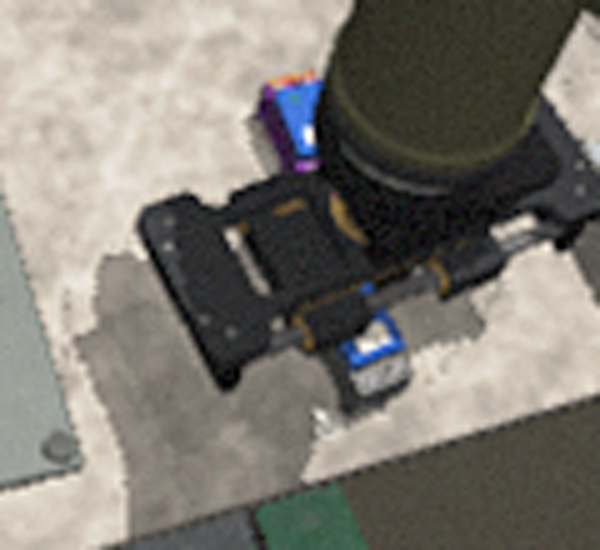

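```bash
cat > tilt.py <<'E'
from h import *
def tilt(name=None,rng=.06):
    o=env.get_obs();K,M,p,d=look('wrist');X=cloud(K,M,d)
    if name: save(name,p)
    Rm=rot(o['tool_rot']);L=(X-o['tool_pos'])@Rm   # tool coords: x, y, z(down)
    b=(p[...,2]>1.3*p[...,0])&(p[...,2]>90)&(d>0)
    m=b&(abs(L[...,0])<.08)&(abs(L[...,1])<.015)&(L[...,2]>-.06)&(L[...,2]<.04)
    n,l,s,c=cv2.connectedComponentsWithStats(m.astype(np.uint8));m=l==1+np.argmax(s[1:,4])
    m=cv2.erode(m.astype(np.uint8),np.ones((3,3)))>0
    Q=L[m]; A=np.c_[Q[:,0],Q[:,1],np.ones(len(Q))]
    for _ in range(4):
        k=np.linalg.lstsq(A,Q[:,2],rcond=None)[0]; r=Q[:,2]-A@k; g=abs(r)<max(.0015,1.5*np.median(abs(r))); A,Q=A[g],Q[g]
    print('n',len(Q),'slope about y deg %.1f about x %.1f'%tuple(np.degrees(np.arctan(k[:2]))),'res',r.std().round(4),'x range',Q[:,0].min().round(4),Q[:,0].max().round(4),'z at xmax',Q[Q[:,0]>Q[:,0].max()-.002][:,2].mean().round(4))
    return L,p,d
E
python3 - <<'E'
from tilt import *
tilt('w5')
E
```

```text
n 1943 slope about y deg 1.8 about x -0.1 res 0.0006 x range 0.0091 0.0353 z at xmax -0.0212
```

move_arm:
  steps:
    - [[0,0,0.006],0]
    - [[0,0,0.0105],0]
    - [[0,0,0.0105],0]
    - [[0,0,0.0105],0]

```text
time_s: 22.72
tool_pos: [0.4501, -0.1946, 0.0213]
tool_rot: [180.0, -0.0, -174.2]
force: [0.2, 0.3, -1.0]
grip_width: 0.0278
```

move_arm:
  steps:
    - [[0,0,0],0]
    - [[0,0,0],0]
    - [[0,0,0],0]
    - [[0.012,0,0],0]
    - [[0.024,0,0],0]
    - [[0.024,0,0],0]
    - [[0.024,0,0],0]
  hand: -0.2

```text
time_s: 23.6
tool_pos: [0.4264, -0.1974, 0.0217]
tool_rot: [-180.0, 0.0, -174.2]
force: [0.7, -0.2, 1.1]
grip_width: 0.052
```

move_arm:
  steps:
    - [[0,0,0],0]
    - [[0,0,0],0]
    - [[0,0,0],0]
    - [[0,0,0],0]
    - [[0,0,0],0]
    - [[0,0,0],0]
  hand: 1
  squeeze: 8

```text
time_s: 24.35
tool_pos: [0.4265, -0.197, 0.0215]
tool_rot: [180.0, 0.0, -174.2]
force: [0.9, -0.3, -1.1]
grip_width: 0.028
```

Run:
```python
from tilt import *
print(env.get_obs()['tool_pos'],env.get_obs()['force'])
tilt('w6')
```

```text
[ 0.4265023  -0.19704617  0.02151922] [ 0.90642599 -0.29605967 -1.07158484]
n 1158 slope about y deg -0.9 about x -0.2 res 0.0005 x range -0.0199 -0.0059 z at xmax -0.0228
```

View pics/w6.png

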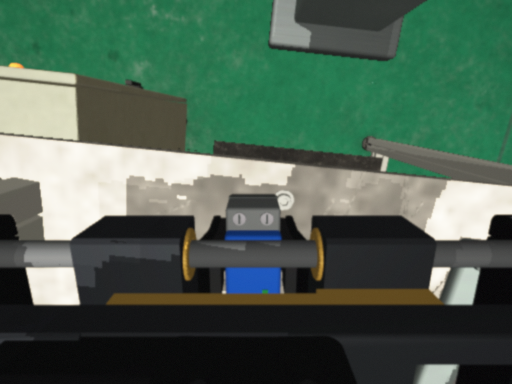

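move_arm:
  steps:
    - [[0,0,-0.04],0]
    - [[0,0,-0.0985],0]
    - [[-0.02,0.04,-0.0985],0.05]
    - [[-0.04,0.08,-0.0985],0.1]
    - [[-0.06,0.125,-0.0985],0.154]
    - [[-0.08,0.165,-0.0985],0.154]
    - [[-0.1,0.205,-0.0985],0.154]
    - [[-0.12,0.248,-0.0985],0.154]
    - [[-0.12,0.248,-0.0985],0.154]
    - [[-0.12,0.248,-0.0985],0.154]
    - [[-0.12,0.248,-0.0985],0.154]
  squeeze: 8

```text
time_s: 25.78
tool_pos: [0.5204, 0.0599, 0.1197]
tool_rot: [-179.9, -0.0, 176.8]
force: [-0.3, 0.4, -1.1]
grip_width: 0.0282
```

```bash
cat >> tilt.py <<'E'
def grey(L,p):
    # lip-end shelf: grey pixels near tool x .01-.03
    m=(abs(L[...,1])<.012)&(L[...,0]>.006)&(L[...,0]<.045)&(L[...,2]>-.03)&(L[...,2]<-.005)
    Q=L[m]; 
    if len(Q)<20: print('no shelf',len(Q)); return
    b=np.arange(.006,.045,.003)
    for a in b:
        k=(Q[:,0]>=a)&(Q[:,0]<a+.003)
        if k.sum()>5: print('x %.3f z %.4f n %d'%(a+.0015,np.median(Q[k,2]),k.sum()),end=' | ')
    print()
E
python3 - <<'E'
from tilt import *
print(env.get_obs()['tool_pos'],env.get_obs()['tool_rot'],env.get_obs()['force'],env.get_obs()['grip_width'])
L,p,d=tilt('w7');grey(L,p)
o=env.get_obs();X=L@rot(o['tool_rot']).T+o['tool_pos']
z=X[...,2]
m=(z>.043)&(z<.049)&(abs(X[...,1]-.0614)<.075)
Q=X[m];print('railpts',len(Q),np.percentile(Q[:,0],[1,50,99]).round(4),np.percentile(Q[:,1],[1,99]).round(4))
for y in(.0,.02,.1,.12):
    q=Q[abs(Q[:,1]-y)<.005]; print(y,len(q),np.percentile(q[:,0],[2,98]).round(4) if len(q) else '')
E
```

```text
[0.52038235 0.05988426 0.11969414] [-1.79927859e+02 -4.25250351e-02  1.76834380e+02] [-0.29949489  0.44743702 -1.1135215 ] 0.028197356503818438
n 1125 slope about y deg -0.5 about x -0.1 res 0.0005 x range -0.0197 -0.0058 z at xmax -0.0227
x 0.011 z -0.0194 n 630 | x 0.014 z -0.0128 n 237 | x 0.017 z -0.0133 n 260 | x 0.020 z -0.0128 n 289 | x 0.023 z -0.0105 n 312 | 
railpts 3060 [0.5151 0.527  0.551 ] [-0.0097  0.1341]
0.0 217 [0.5145 0.529 ]
0.02 434 [0.5155 0.5474]
0.1 458 [0.5197 0.5527]
0.12 229 [0.5208 0.5358]
```

move_arm:
  steps:
    - [[0,0.001,0.03],0]
    - [[0,0.001,0.047],0]
    - [[0,0.001,0.051],0]
    - [[0.002,0.001,0.053],0]
    - [[0.004,0.001,0.0555],0]
    - [[0.006,0.001,0.058],0]
    - [[0.0075,0.001,0.06],0]
    - [[0.0075,0.001,0.06],0]
    - [[0.0075,0.001,0.06],0]

```text
time_s: 26.95
tool_pos: [0.5134, 0.0632, 0.0601]
tool_rot: [180.0, 0.0, 177.0]
force: [0.9, -0.6, 1.6]
grip_width: 0.0281
```

Run:
```python
from tilt import *
o=env.get_obs();print(o['tool_pos'],o['force'],o['grip_width'])
L,p,d=tilt('w8');grey(L,p)
```

```text
[0.51335247 0.06322012 0.06010596] [ 0.92857604 -0.63454759  1.61496578] 0.02809819824405229
n 1127 slope about y deg 11.3 about x 0.2 res 0.0006 x range -0.0167 -0.0047 z at xmax -0.0251
x 0.007 z -0.0211 n 23 | x 0.011 z -0.0213 n 311 | x 0.014 z -0.0189 n 640 | x 0.017 z -0.0101 n 270 | x 0.020 z -0.0095 n 283 | x 0.023 z -0.0080 n 268 |
```

move_arm:
  steps:
    - [[0.001,0,0.001],0]
    - [[0.0015,0,0.002],0]
    - [[0.0015,0,0.002],0]
    - [[0.0015,0,0.002],0]

```text
time_s: 27.5
tool_pos: [0.5117, 0.0632, 0.0579]
tool_rot: [180.0, -0.0, 177.0]
force: [0.8, 0.6, 1.2]
grip_width: 0.0282
```

Run:
```python
from tilt import *
o=env.get_obs();print(o['tool_pos'],o['force'],o['grip_width'])
L,p,d=tilt('w9');grey(L,p)
```

```text
[0.51166253 0.06323751 0.0579079 ] [0.82244981 0.62635165 1.1600174 ] 0.02823368011040837
n 1114 slope about y deg 15.8 about x -0.1 res 0.0006 x range -0.0157 -0.0043 z at xmax -0.0258
x 0.007 z -0.0210 n 33 | x 0.011 z -0.0209 n 318 | x 0.014 z -0.0193 n 507 | x 0.017 z -0.0096 n 415 | x 0.020 z -0.0083 n 286 | x 0.023 z -0.0067 n 276 |
```

move_arm:
  steps:
    - [[0,0,-0.0017],0]
    - [[0,0,-0.0017],0]
    - [[-0.002,0,-0.0017],0]
    - [[-0.004,0,-0.0017],0]
    - [[-0.006,0,-0.0017],0]
    - [[-0.008,0,-0.0017],0]
    - [[-0.01,0,-0.0017],0]
    - [[-0.011,0,-0.0017],0]
    - [[-0.011,0,-0.0017],0]
    - [[-0.011,0,-0.0017],0]

```text
time_s: 28.8
tool_pos: [0.5227, 0.0626, 0.0597]
tool_rot: [-180.0, -0.0, 177.0]
force: [-1.0, -0.1, -1.5]
grip_width: 0.028
```

Run:
```python
from tilt import *
o=env.get_obs();print(o['tool_pos'],o['force'],o['grip_width'])
L,p,d=tilt('w10');grey(L,p)
```

```text
[0.52270855 0.0626398  0.05970079] [-1.01004124 -0.10806797 -1.5402795 ] 0.028016837139892815
n 1104 slope about y deg 15.8 about x -0.1 res 0.0006 x range -0.0156 -0.0043 z at xmax -0.0258
x 0.007 z -0.0210 n 31 | x 0.011 z -0.0209 n 317 | x 0.014 z -0.0194 n 522 | x 0.017 z -0.0096 n 409 | x 0.020 z -0.0084 n 277 | x 0.023 z -0.0067 n 286 |
```

move_arm:
  steps:
    - [[-0.001,0,0],0]
    - [[-0.002,0,0],0]
    - [[-0.003,0,0],0]
    - [[-0.003,0,0],0]
    - [[-0.003,0,0],0]

```text
time_s: 29.48
tool_pos: [0.5249, 0.0625, 0.0594]
tool_rot: [-180.0, -0.1, 177.0]
force: [-3.4, -0.1, -0.5]
grip_width: 0.0277
```

move_arm:
  steps:
    - [[0.001,0,-0.001],0]
    - [[0.001,0,-0.003],0]
    - [[0.001,0,-0.004],0]
    - [[0.001,0,-0.004],0]

```text
time_s: 29.98
tool_pos: [0.5242, 0.0625, 0.0631]
tool_rot: [180.0, -0.1, 177.0]
force: [-0.9, 1.1, -11.0]
grip_width: 0.028
```

move_arm:
  steps:
    - [[-0.001,0,0.003],0]
    - [[-0.001,0,0.003],0]
    - [[-0.001,0,0.003],0]

```text
time_s: 30.35
tool_pos: [0.5262, 0.0625, 0.0612]
tool_rot: [-180.0, 0.0, 177.0]
force: [-2.4, 0.3, -1.5]
grip_width: 0.0282
```

move_arm:
  steps:
    - [[0,0,0],0]
    - [[0,0,0],0]
    - [[0,0,0],0]
    - [[0,0,0],0]
    - [[0,0,-0.03],0]
    - [[0,0,-0.065],0]
    - [[0,0,-0.065],0]
    - [[0,0,-0.065],0]
  hand: -0.2

```text
time_s: 31.35
tool_pos: [0.5255, 0.0622, 0.1253]
tool_rot: [-180.0, -0.0, 177.0]
force: [-0.3, 0.5, 0.1]
grip_width: 0.0519
```

Run:
```python
from tilt import *
o=env.get_obs();print(o['tool_pos'],o['force'],o['grip_width'])
L,p,d=tilt('w11')
X=L@rot(o['tool_rot']).T+o['tool_pos']
b=(p[...,2]>1.3*p[...,0])&(p[...,2]>90)&(abs(X[...,0]-.535)<.05)&(abs(X[...,1]-.0625)<.03)&(X[...,2]>.06)
Q=X[b];print(len(Q),Q.min(0).round(3),Q.max(0).round(3))
c=Q-Q.mean(0);n=np.linalg.svd(c,full_matrices=False)[2][2];print(n)
save('w11c',cv2.resize(p[60:260,130:380],None,fx=3,fy=3))
```

```text
[0.52550517 0.06221225 0.12529956] [-0.28272508  0.54309873  0.09765201] 0.05192548011740876
  return _methods._mean(a, axis=axis, dtype=dtype,
  ret = ret.dtype.type(ret / rcount)
  ret = _var(a, axis=axis, dtype=dtype, out=out, ddof=ddof,
  arrmean = um.true_divide(arrmean, div, out=arrmean,
  ret = ret.dtype.type(ret / rcount)
Traceback (most recent call last):
  File "tilt.py", line 13, in tilt
    print('n',len(Q),'slope about y deg %.1f about x %.1f'%tuple(np.degrees(np.arctan(k[:2]))),'res',r.std().round(4),'x range',Q[:,0].min().round(4),Q[:,0].max().round(4),'z at xmax',Q[Q[:,0]>Q[:,0].max()-.002][:,2].mean().round(4))
                                                                                                                                ~~~~~~~~~~^^
ValueError: zero-size array to reduction operation minimum which has no identity
```

```bash
cat > mnt.py <<'E'
from h import *
def mnt(cam='wrist',name=None):
    o=env.get_obs();K,M,p,d=look(cam);X=cloud(K,M,d)
    if name: save(name,p)
    b=(p[...,2]>1.3*p[...,0])&(p[...,2]>90)&(abs(X[...,0]-.535)<.05)&(abs(X[...,1]-.0625)<.03)&(X[...,2]>.06)&(X[...,2]<.11)
    Q=X[b]
    if len(Q)<10: print('none',len(Q));return
    for _ in range(3):
        c=Q-Q.mean(0);n=np.linalg.svd(c,full_matrices=False)[2][2];n*=np.sign(n[2]);r=c@n;Q=Q[abs(r)<.0025]
    print('block',len(Q),'min',Q.min(0).round(4),'max',Q.max(0).round(4),'normal',n.round(3),'rect',cv2.minAreaRect((Q[:,:2]*1000).astype(np.float32)),'zmed',np.median(Q[:,2]).round(4))
E
python3 -c "
from mnt import *
mnt('wrist','w11')"
```

```text
block 1438 min [0.5117 0.049  0.0766] max [0.545  0.0777 0.0866] normal [-0.207  0.013  0.978] rect ((528.1466064453125, 63.402191162109375), (27.306472778320312, 32.28812789916992), 86.7304458618164) zmed 0.0824
```

View pics/w11.png

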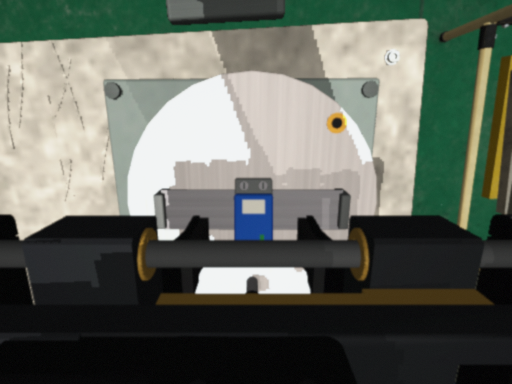

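move_arm:
  steps:
    - [[-0.012,0,0],0]
    - [[-0.022,0.001,0],0]
    - [[-0.022,0.001,0],0]
    - [[-0.022,0.001,0],0]
    - [[-0.022,0.001,0],0]
    - [[-0.022,0.001,0.015],0]
    - [[-0.022,0.001,0.028],0]
    - [[-0.022,0.001,0.031],0]
    - [[-0.022,0.001,0.034],0]
    - [[-0.022,0.001,0.037],0]
    - [[-0.022,0.001,0.04],0]
    - [[-0.022,0.001,0.04],0]
  hand: 1

```text
time_s: 32.95
tool_pos: [0.5486, 0.0625, 0.0883]
tool_rot: [-179.9, 0.1, 177.0]
force: [-4.4, -1.1, 20.4]
grip_width: 0.001
```

move_arm:
  steps:
    - [[0,0,-0.02],0]
    - [[0.02,0,-0.06],0]
    - [[0.04,0,-0.08],0]
    - [[0.04,0,-0.08],0]
    - [[0.04,0,-0.08],0]
  hand: -0.2

```text
time_s: 33.58
tool_pos: [0.5079, 0.0638, 0.1651]
tool_rot: [-180.0, -0.0, 176.9]
force: [-0.5, 0.4, 0.9]
grip_width: 0.0425
```

```bash
python3 -c "
from mnt import *
mnt('wrist','w12')
p=cv2.imread('pics/w12.png');cv2.imwrite('pics/w12c.png',cv2.resize(p[60:300,130:380],None,fx=2.5,fy=2.5))"
```

```text
block 773 min [0.5188 0.0492 0.0766] max [0.5482 0.0774 0.0809] normal [-0.006  0.008  1.   ] rect ((533.4044189453125, 63.174102783203125), (27.698163986206055, 28.682010650634766), 87.9456558227539) zmed 0.0792
```

View pics/w12c.png

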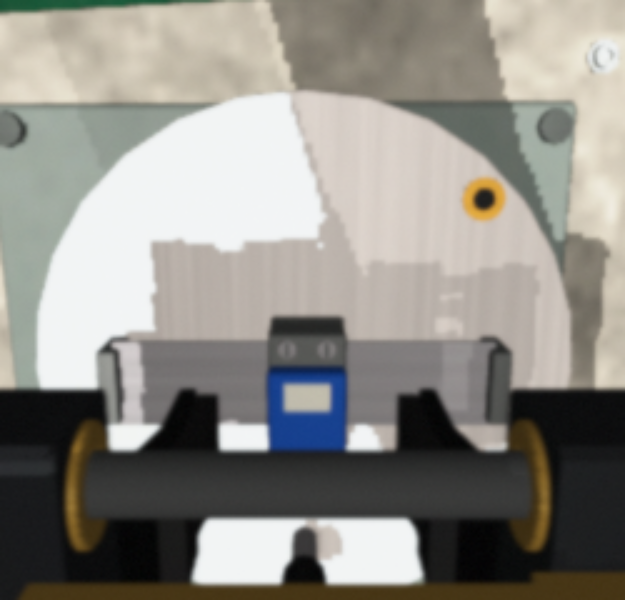

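move_arm:
  steps:
    - [[-0.02,0.014,-0.01],0.15]
    - [[-0.04,0.03,-0.01],0.3]
    - [[-0.06,0.045,-0.01],0.45]
    - [[-0.08,0.06,-0.01],0.6]
    - [[-0.0967,0.071,-0.01],0.75]
    - [[-0.0967,0.071,0],0.785]
    - [[-0.0967,0.071,0],0.785]
    - [[-0.0967,0.071,0],0.785]
  hand: -0.2

```text
time_s: 34.62
tool_pos: [0.6076, 0.1295, 0.1651]
tool_rot: [-179.9, -0.0, 132.0]
force: [-0.1, -0.3, 0.5]
grip_width: 0.0523
```

move_arm:
  steps:
    - [[0,0,0.03],0]
    - [[0,0,0.06],0]
    - [[0,0,0.068],0]
    - [[0,0,0.068],0]
    - [[0,0,0.068],0]

```text
time_s: 35.25
tool_pos: [0.6091, 0.1304, 0.0993]
tool_rot: [179.9, 0.1, 132.0]
force: [-0.5, -0.1, 0.0]
grip_width: 0.0519
```

move_arm:
  steps:
    - [[0,0,0],0]
    - [[0,0,0],0]
    - [[0,0,0],0]
    - [[0,0,0],0]
    - [[0,0,0],0]
    - [[0,0,0],0]
    - [[0,0,0],0]
  hand: 1
  squeeze: 40

```text
time_s: 36.12
tool_pos: [0.6078, 0.1298, 0.0977]
tool_rot: [-179.9, -0.0, 132.0]
force: [-2.9, -1.8, 3.4]
grip_width: 0.0116
```

move_arm:
  steps:
    - [[0,0,-0.005],0]
    - [[0,0,-0.011],0]
    - [[0,0,-0.016],0]
    - [[0,0,-0.017],0]
    - [[0,0,-0.017],0]

```text
time_s: 36.75
tool_pos: [0.6077, 0.1299, 0.1143]
tool_rot: [-179.9, -0.0, 132.0]
force: [-1.7, -1.9, -7.7]
grip_width: 0.0118
```

move_arm:
  steps:
    - [[0,0,0],-0.16]
    - [[0,0,0],-0.32]
    - [[0,0,0],-0.48]
    - [[0,0,0],-0.64]
    - [[0,0,0],-0.8]
    - [[0,0,0],-0.95]
    - [[0,0,0],-1.0]
    - [[0,0,0],-1.0]
    - [[0,0,0.003],-1.0]
    - [[0,0,0.003],-1.0]

```text
time_s: 38.0
tool_pos: [0.6073, 0.1286, 0.111]
tool_rot: [-179.9, -0.2, -170.8]
force: [-3.4, -4.1, -8.6]
grip_width: 0.0116
```

move_arm:
  steps:
    - [[0,0,0],0]
    - [[0,0,0],0]
    - [[0,0,0],0]
    - [[0,0,0],0]
    - [[0,0,0],0]
    - [[0,0,-0.04],0]
    - [[0,0,-0.08],0]
    - [[0,0,-0.08],0]
    - [[0,0,-0.08],0]
  hand: -0.2

```text
time_s: 39.12
tool_pos: [0.6079, 0.13, 0.1912]
tool_rot: [-180.0, -0.0, -170.7]
force: [0.2, -0.9, -0.7]
grip_width: 0.0522
```

Run:
```python
from rail import *
print(env.get_obs()['tool_pos'])
K,M,p,d=look('wrist');X=cloud(K,M,d); P=X[...,2]
m=(P>.095)&(P<.15)&(np.hypot(X[...,0]-.608,X[...,1]-.13)<.035)&(p[...,0]>110)&(p[...,1]<90)
Q=X[m]; print('knob',len(Q),cv2.minAreaRect((Q[:,:2]*1000).astype(np.float32)),np.median(Q,0).round(4))
from mnt import mnt
mnt('wrist')
```

```text
[0.60793652 0.13000569 0.19119897]
knob 631 ((608.7852783203125, 128.87246704101562), (43.410221099853516, 15.091111183166504), 8.461734771728516) [0.6097 0.1295 0.1235]
block 1221 min [0.5185 0.0484 0.0765] max [0.5574 0.0775 0.081 ] normal [-0.001  0.006  1.   ] rect ((537.9667358398438, 62.946964263916016), (28.06406021118164, 37.88795852661133), 87.00261688232422) zmed 0.0789
```

move_arm:
  steps:
    - [[0.004,-0.036,0],0]
    - [[0.009,-0.072,0],0]
    - [[0.009,-0.072,0],0]
    - [[0.009,-0.072,0.05],0]
    - [[0.009,-0.072,0.1],0]
    - [[0.009,-0.072,0.114],0]
    - [[0.009,-0.072,0.114],0]
    - [[0.009,-0.072,0.114],0]

```text
time_s: 40.22
tool_pos: [0.6123, 0.0585, 0.0798]
tool_rot: [180.0, 0.2, -170.7]
force: [0.1, 0.1, 0.9]
grip_width: 0.0521
```

move_arm:
  steps:
    - [[0,0,0],0]
    - [[0,0,0],0]
    - [[0,0,0],0]
    - [[0,0,0],0]
    - [[0,0,0],0]
    - [[0,0,0],0]
  hand: 1
  squeeze: 10

```text
time_s: 40.98
tool_pos: [0.6112, 0.0573, 0.0779]
tool_rot: [-180.0, 0.0, -170.7]
force: [1.0, -1.4, 1.0]
grip_width: 0.0175
```

move_arm:
  steps:
    - [[0.0035,-0.0117,0],0.157]
    - [[0.0088,-0.0227,0],0.314]
    - [[0.0157,-0.0328,0],0.471]
    - [[0.0242,-0.0417,0],0.628]
    - [[0.0339,-0.0491,0],0.785]
    - [[0.0447,-0.0549,0],0.942]
    - [[0.0562,-0.059,0],1.1]
    - [[0.0682,-0.0612,0],1.257]
    - [[0.0805,-0.0615,0],1.414]
    - [[0.0926,-0.0599,0],1.571]
    - [[0.0926,-0.0599,0],1.571]
    - [[0.0926,-0.0599,0],1.571]
    - [[0.0926,-0.0599,0],1.571]

```text
time_s: 42.6
tool_pos: [0.5293, -0.0157, 0.0778]
tool_rot: [-180.0, -0.1, 99.4]
force: [-0.5, 2.6, 2.7]
grip_width: 0.0176
```

move_arm:
  steps:
    - [[0,0,0],0]
    - [[0,0,0],0]
    - [[0,0,0],0]
    - [[0,0,0],0]
    - [[0,0,-0.05],0]
    - [[0,0,-0.1],0]
    - [[0,0,-0.12],0]
    - [[0,0,-0.12],0]
    - [[0,0,-0.12],0]
  hand: -0.2

```text
time_s: 43.72
tool_pos: [0.5284, -0.0165, 0.1964]
tool_rot: [-179.9, -0.0, 99.3]
force: [-0.2, -0.7, -0.0]
grip_width: 0.0523
```

Run:
```python
from rail import *
print(env.get_obs()['tool_pos'])
X,p,d=rail('wrist','w13')
K,M,p,d=look('top');X=cloud(K,M,d);z=X[...,2];save('t13',p)
```

```text
[ 0.52843379 -0.01651054  0.19644889]
rail 2236 ((491.42877197265625, 64.92835235595703), (35.04399108886719, 61.72882843017578), 86.35845184326172)
ang -3.717808604500949 [0.492  0.0651 0.0451]
post 336 [ 0.531  -0.0124  0.0947]
```

View pics/w13.png

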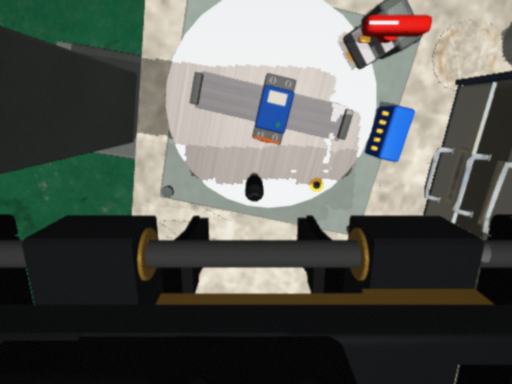

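move_arm:
  steps:
    - [[0.02,0.015,-0.01],-0.17]
    - [[0.04,0.03,-0.01],-0.34]
    - [[0.06,0.045,-0.01],-0.51]
    - [[0.08,0.06,-0.01],-0.68]
    - [[0.1,0.08,-0.01],-0.85]
    - [[0.12,0.095,-0.01],-1.02]
    - [[0.132,0.102,-0.01],-1.19]
    - [[0.132,0.102,-0.01],-1.36]
    - [[0.132,0.102,0],-1.53]
    - [[0.132,0.102,0],-1.571]
    - [[0.132,0.102,0],-1.571]
    - [[0.132,0.102,0],-1.571]

```text
time_s: 45.32
tool_pos: [0.6084, 0.1304, 0.1972]
tool_rot: [180.0, -0.0, -170.7]
force: [0.4, -0.2, 0.0]
grip_width: 0.052
```

move_arm:
  steps:
    - [[0,0,0.04],0]
    - [[0,0,0.07],0]
    - [[0,0,0.085],0]
    - [[0,0,0.085],0]
    - [[0,0,0.085],0]

```text
time_s: 45.95
tool_pos: [0.6094, 0.1308, 0.1141]
tool_rot: [180.0, 0.1, -170.7]
force: [0.4, -0.0, -0.0]
grip_width: 0.0524
```

move_arm:
  steps:
    - [[0,0,0],0]
    - [[0,0,0],0]
    - [[0,0,0],0]
    - [[0,0,0],0]
    - [[0,0,0],0]
    - [[0,0,0],0]
    - [[0,0,0],0]
  hand: 1
  squeeze: 40

```text
time_s: 46.82
tool_pos: [0.6088, 0.1289, 0.1128]
tool_rot: [-179.9, -0.0, -170.8]
force: [-0.6, -4.6, 3.3]
grip_width: 0.0115
```

move_arm:
  steps:
    - [[0,0,-0.002],0]
    - [[0,0,-0.003],0]
    - [[0,0,-0.003],0.16]
    - [[0,0,-0.003],0.32]
    - [[0,0,-0.003],0.48]
    - [[0,0,-0.003],0.64]
    - [[0,0,-0.003],0.8]
    - [[0,0,-0.003],0.96]
    - [[0,0,-0.003],1.0]
    - [[0,0,0],1.0]
    - [[0,0,0.005],1.0]
    - [[0,0,0.01],1.0]
    - [[0,0,0.012],1.0]
    - [[0,0,0.012],1.0]

```text
time_s: 48.58
tool_pos: [0.6086, 0.1289, 0.0999]
tool_rot: [-179.9, 0.1, 132.0]
force: [1.1, -6.5, -4.2]
grip_width: 0.0118
```

move_arm:
  steps:
    - [[0,0,-0.002],0]
    - [[0,0,-0.002],0]
    - [[0,0,-0.002],0]
    - [[0,0,-0.002],0]
    - [[0,0,-0.002],0]
    - [[0,0,-0.05],0]
    - [[0,0,-0.1],0]
    - [[0,0,-0.13],0]
    - [[0,0,-0.13],0]
    - [[0,0,-0.13],0]
  hand: -0.2

```text
time_s: 49.82
tool_pos: [0.6082, 0.1302, 0.2298]
tool_rot: [-179.9, -0.0, 132.0]
force: [-0.7, -0.1, -0.1]
grip_width: 0.0527
```

Run:
```python
from rail import *
print(env.get_obs()['tool_pos'],env.get_obs()['time_s'])
X,p,d=rail('wrist','w14'); P=X[...,2]
m=(P>.095)&(P<.14)&(np.hypot(X[...,0]-.608,X[...,1]-.13)<.035)&(p[...,0]>110)&(p[...,1]<90)
Q=X[m]; print('knob',len(Q),cv2.minAreaRect((Q[:,:2]*1000).astype(np.float32)),np.median(Q,0).round(4))
from mnt import mnt; mnt('wrist')
for r in env.cut_out('top','relay_a')[:4]: print(r['conf'],r['uv'])
```

```text
[0.60815381 0.13015325 0.22984669] 49.825
rail 1538 ((488.4078063964844, 64.60765075683594), (35.47114562988281, 62.04249572753906), 86.91229248046875)
ang -3.8598714206100158 [0.4898 0.0653 0.045 ]
post 11 [0.5926 0.1452 0.1026]
knob 446 ((608.7224731445312, 129.46829223632812), (15.106095314025879, 43.77946090698242), 42.038639068603516) [0.6103 0.1279 0.1103]
block 738 min [0.522  0.04   0.0761] max [0.5506 0.0786 0.0807] normal [0.005 0.01  1.   ] rect ((536.1463012695312, 59.47169876098633), (37.91280746459961, 27.5147705078125), 87.63236999511719) zmed 0.0788
0.68 [315.5, 221.5]
```

View pics/w14.png

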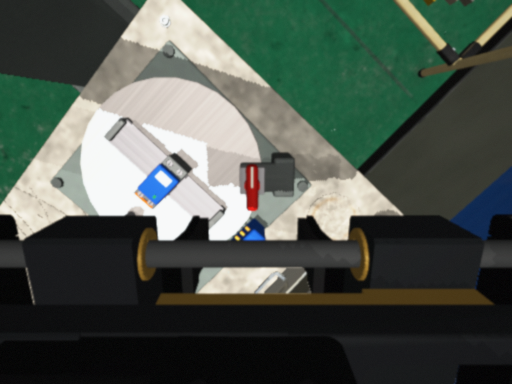

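```bash
python3 -c "
from cell import env
print(env.sign_off())"
```

```text
the job is handed in; nothing more can be done
None
```

The job is handed in, after about 50 s of robot time out of the 210 s allowed. I parked the plunger, swung the table to the loading position and locked it. Then I clipped the relay on, parked the plunger again, swung the table back and locked it there. `sign_off` gave no verdict.

- **Relay:** only `relay_a`, the blue one, was on the bench as far as the top, side and wrist cameras showed. I tilted it about 15° by pressing its foot on the flange, slid the lip under the near edge and rocked it down with about 20 N. The last look shows it level within about 0.6°, with its top at 78.8 mm where 80 mm is expected. It sits roughly 1.5 mm off the rail's centre line, measured at the loading position and not repeated after the swing back. The purple look-alike was left alone.
- **Plunger:** the bar's top reads 110.3 mm, the same as at the start, and its twist is back to within about 1° of 0, so it is fully home. It was also home at the loading position, and both parkings read a lift of about 13 mm.
- **Table:** the rail is back at the connector. The last wrist picture put it 0.2° or 1.1° from its starting line, depending on the fit, because it saw only part of the rail. Both are within the 2° allowed.
- **Jar and tape:** I did not go near either one and did not measure them again at the end.

Two things did not go to plan. My first try at tilting the relay by lifting it at the foot end failed, so I re-gripped it nearer the middle. On the first swing the tool was pushed about 6 mm off its path, with about 12 N on it, but the table still ended within the locking window.

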